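# Lock the focus ring of a label-check camera with its barrel held by the reaction key

### The job

The label camera lies on its back in the nest and its focus is loose. Drop the reaction key into the slot of the lens barrel, swing it gently clockwise until its arm rests on the stop post, and with the barrel held there do up the knurled lock ring clockwise to about 0.7 N m (over 1 N m strips it). Then lift the key off without turning the barrel back and stand it on the bench again, clear of the nest, leaving the things around undisturbed.

Things in the scene. Friction and masses are not known exactly. Their poses are not given: they have to be found in the camera images.
- camera_nest: Aluminium base plate, 136 x 92 x 10 mm, fixed on the bench, with a black camera body (64 x 64 mm, top 48 mm above the bench) clamped on it, lens up. Origin on the lens axis at bench height, z up; the plate runs from x -49 to +87 mm, y -46 to +46 mm. Its +x side, with the stop post, points away from the robot within 20 degrees; a white index line on the camera's top lies at +x.
- ring_centre (a point): On the lens axis at half height of the knurled steel lock ring: 56 mm in diameter, 14 mm tall, 54 to 68 mm above the bench; the camera's flat top is 6 mm below it. Threaded on the barrel, done up clockwise (from above). It looks alike all round, so how far it must turn (about 10 to 55 degrees) until it seats can only be felt.
- ring_seat (a point): Foot of the lock ring on the lens axis, where it seats on the lens mount. Free, the ring takes 0.2 N m to turn on the barrel, but the barrel follows it from 0.1 N m on, so the ring only does up while the barrel is held. Once seated, its torque rises by some 0.06 N m a degree, and let go it stays tight.
- focus_barrel: Black lens barrel, 42 mm in diameter, rising 16 mm above the lock ring, which it carries. Turns about the lens axis with light friction (0.1 N m), does not rise or sink. Origin at the centre of its rim, 84 mm above the bench, z up. Starts turned 10 to 32 degrees counterclockwise (from above) of the nest; with the key's arm held on the post its x axis lies along the nest's.
- slot_end (a point): Far end of the straight slot across the barrel's rim, on its x axis 18 mm from the lens axis, at rim height; a white line down the barrel's side is below it. The slot is 8.5 mm wide and 6 mm deep, the bore 30 mm; the rim's outer edge is chamfered 2 mm.
- reaction_key: Loose steel key, about 0.2 kg, standing on its cup: 52 mm outside, 47 mm bore, 10 mm deep, open below. Origin at the centre of the cup's lower edge, z up. Inside on its x axis two lugs, 7 mm wide, 20 mm out, 5 mm tall (tips 5 mm above the lower edge). Seated, lugs in the slot, its origin is 10 mm below the barrel's (74 mm above the bench); with lugs on the rim, 5 mm higher. Play about 2 degrees.
- key_end (a point): End of the key's flat arm, 80 mm from the key's axis along its +x, half way up the arm, which is 12 mm wide, 6 mm thick, 10 to 16 mm above the key's lower edge. The key must go on with its arm toward the nest's +x side (the slot would also take it the wrong way round).
- key_grip (a point): Middle of the key's grip bar, on the key's axis 24 mm above its lower edge. The bar is 12 mm thick across the key's y axis, 36 mm long along its x axis and runs from 15 to 31 mm above the lower edge; the cup's flat top is at 15 mm.
- stop_post: Steel post, 10 mm in diameter, on the nest's plate 70 mm from the lens axis at its +x side, top 100 mm above the bench; origin at its foot. The key's arm comes against it as the key turns clockwise and bears on it with the ring's torque / 0.07 m (10 N at 0.7 N m).
- solvent_bottle: White squeeze bottle, 50 mm wide, 170 mm tall, standing behind to the right; leave alone. Origin under its centre.
- esd_brush: Black flat brush, 146 mm long, lying in front of the nest; leave alone. Origin under its centre.
- tweezers: Steel tweezers, 124 mm long, lying at the front right; leave alone. Origin under their centre.
- serial_plug: Dark grey plug, 52 x 34 x 16 mm, lying behind the key; leave alone. Origin under its centre.

How it is judged:
By the outcome, as a careful person would: the job done as asked, in the order asked, and still so for the second after the job is handed in, with the robot touching nothing.
It also fails if it takes over 72 s, if anything falls off the work surface, if the arm or the gripper's body presses on something with over 40 N, if the wrist force passes 120 N, or if a joint passes its speed limit or range.

### The arm

A 6-joint arm with a two-finger parallel gripper is mounted at the origin on a cart in front of the work surface, level with it; the furniture and walls round the work are solid. World frame = base frame: x ahead of the robot, y to its left, z up, the work surface at z = 0. Lengths are in mm, angles in rad, forces in N, time in s.
With the tool pointing down it reaches from about 300 to 825 mm from the base axis. Payload 5.4 kg.
Tool frame: the origin (TCP) lies midway between the tips of the shut fingers; the grasp point (between the pads) lies 19 mm behind it (bot.grip_point_offset is the distance from the TCP to the grasp point, in mm); z points along the fingers, y is the line along which they close (so a half turn about z gives the same grasp; the last joint's range is limited). The gripper opens to 92 mm and grips with 3 to 60 N. Pads are 20 mm wide; open, the fingers measure 128 mm over their backs; the gripper's body (75 mm by 189 mm) begins 69 mm behind the grasp point.
Start: joints at [-1.356, 0.158, 1.597, -0, 1.386, -0.21], TCP at [236.955, -523.888, 214.601] pointing down, gripper open.
Joint ranges: [-2.91, 2.91], [-0.94, 2.29], [0.18, 2.7], [-1.29, 4.43], [0.17, 2.64], [-3, 3]. Speed limits (rad/s): [2.57, 2.57, 3.14, 3.14, 3.14, 3.14].

### API

Orientations are given as [roll, pitch, yaw] about the fixed x, y, z axes, in that order (R = Rz(yaw) Ry(pitch) Rx(roll)).
In Python, from cell import sensors, viewer, order, bot gives the robot as it stands. The module is installed in compiled form; this text tells all that it offers.
- The arm moves only by the tool arm_command, never from a script. Its argument "increments" is one flat list of numbers, 7 for each row, row after row: the turn, a rotation vector about the tool's x, y, z in degrees, then the shift along the tool's x, y, z in cm, then the opening, from 0 (shut) to 1 (fully open). A call has 1 to 12 rows; each row shifts and turns the commanded pose from where the row before left it, along the tool's axes as they then stand; what a row does not reach is not made up. A row lasts 1/12 s, in which the tool goes at most 41.7 mm and 7.16 degrees, less where a joint would pass 70% of its speed; a pose out of reach is approached as far as the arm can. A call with a gripper value outside its range is refused whole. The fingers move at their own pace and stop on an object; "force" is the grip in N (left out, the last holds). Time passes only in rows, so rows that do not move let the fingers close. It gives the time, the measured TCP pose, the force, the opening and the grip force at its end, in the units of the state.
- sensors.read_state(): the state, without advancing time (a new reading comes with each control period).
- viewer.snapshot(name): name is "scene" or "top"; returns (picture, depth): 420x560x3 uint8, blue, green, red; 420x560 float32, mm along the optical axis (not along the pixel's ray), 0 where there is no reading.
- viewer.camera_model(name): a dict with "fovy" (degrees; the focal length in pixels is half the picture's height over the tangent of half this angle, whatever the lens; pixels are square), "cx", "cy" (the principal point, pixels), "xyz" and "attitude" of the camera in the world. Camera axes: x right, y up, looking along -z (the intrinsics and any distortion apply to the point x, -y, -z); pixel columns grow to the right and rows downward; lengths in mm; the calibration is good to about 2 mm. A picture is of the moment at which its call begins. camera_model takes no time and is no camera call.
- order.sign_off(): hands the job in; it is judged then, once.
Trained networks look in the newest picture that a camera, given by its name, has taken for a name from the list of things; names that differ only in an ending like _2 or _b are one class to them, and where a whole thing is asked for, a point or a joint stands for the part that bears it (a point fixed in the world has none). Each returns a list of dicts, best first, with "conf" (0 to 1); they miss things now and then, are a little off and sometimes report something else, mostly with a low value. They report only what shows in the picture. A call takes as long as a camera call.
- viewer.silhouettes(camera, query): "region" (420x560 bool, what is visible of it) and "box" ([left, top, width, height] in pixels, round what is visible of it).
The state is a dict: "time_s": time; "qpos": joint angles; "qd": joint speeds; "tau": joint torques, N m; "tcp_pos": TCP position; "tcp_rot": TCP orientation; "ft_force": force on the tool from outside, world axes, zero at the start; "torque": the same for the moment, N m; "width": finger opening in mm; "grasp_force": force on a finger pad.
Only numpy, scipy, OpenCV 4.12 (cv2) and the standard library are available. Lean on these libraries where they do the work, as an engineer would, in place of code of your own. Each camera call takes 0.05 s, during which the arm holds its last target. There are 200 camera calls.

## Working session

There is one attempt and no reset: what is moved stays moved. The work goes in short steps, Python scripts to look and compute and a tool call to move; the robot and the scene stay as the last step left them, time stands still between calls to the robot, and variables do not carry over. Pictures are saved under pics/ and viewed, at most 10 in all, crops included, and the job is handed in when it is done.

Besides the shell and the picture viewer there is one more tool, called after ">>>" by a JSON object that holds its "fn" and its "kwargs", one argument or row to a line. arm_command: Moves the arm, as the interface text tells. Its arguments: {"type":"object","properties":{"increments":{"type":"array","items":{"type":"number"}},"force":{"type":"number"}},"required":["increments"]}

```bash
mkdir -p pics
cat > h.py <<'E'
import numpy as np, cv2
from scipy.spatial.transform import Rotation as R
from cell import sensors, viewer, order, bot
def cam(n):
    m=viewer.camera_model(n); f=210/np.tan(np.radians(m['fovy'])/2)
    a=np.array(m['attitude'],float)
    Rm=a if a.shape==(3,3) else R.from_euler('xyz',a).as_matrix()
    return m,f,Rm
def cloud(n,depth):
    m,f,Rm=cam(n); v,u=np.mgrid[0:420,0:560]
    P=np.stack([(u-m['cx'])/f*depth,-(v-m['cy'])/f*depth,-depth],-1)
    return P@Rm.T+np.array(m['xyz'])
def proj(n,P):
    m,f,Rm=cam(n); c=(np.atleast_2d(P)-np.array(m['xyz']))@Rm
    return np.stack([m['cx']+f*c[:,0]/-c[:,2],m['cy']-f*c[:,1]/-c[:,2]],-1)
E
python3 - <<'E'
from h import *
for n in ('scene','top'):
    print(viewer.camera_model(n))
    p,d=viewer.snapshot(n); cv2.imwrite(f'pics/{n}0.png',p); np.savez(f'{n}0.npz',p=p,d=d)
    P=cloud(n,d)
    for q in ['camera_nest','focus_barrel','ring_centre','slot_end','reaction_key','key_end','key_grip','stop_post','solvent_bottle','esd_brush','tweezers','serial_plug']:
        for r in viewer.silhouettes(n,q)[:1]:
            m=r['region']&(d>0); X=P[m]
            if len(X): print(n,q,round(r['conf'],2),r['box'],np.median(X,0).round(),np.percentile(X,2,axis=0).round(),np.percentile(X,98,axis=0).round())
print(sensors.read_state(),bot.grip_point_offset)
E
```

```text
{'fovy': 45.82894899516122, 'cx': 276.65109145746646, 'cy': 201.7927903774468, 'xyz': array([-80.95482287, 670.17839917, 586.69743287]), 'attitude': array([ 1.08360774e+00, -2.32242436e-04, -2.44489974e+00])}
scene camera_nest 0.7 [193.9, 202.7, 71.5, 76.5] [518.  91.  30.] [484.  42.   3.] [609. 118.  83.]
scene focus_barrel 0.87 [221.7, 219.7, 26.4, 29.9] [523.  82.  69.] [505. -29.  -1.] [618. 100.  83.]
scene ring_centre 0.63 [187.9, 204.9, 81.1, 75.5] [518.  91.  29.] [484.  39.   2.] [612. 118.  83.]
scene slot_end 0.66 [222.1, 220.0, 24.4, 25.5] [522.  83.  71.] [504.  55.  56.] [549. 100.  83.]
scene reaction_key 0.61 [295.1, 203.2, 43.0, 24.5] [ 485. -170.   13.] [ 459. -232.   -3.] [ 558. -151.   30.]
scene key_end 0.63 [292.8, 209.5, 39.8, 15.2] [ 483. -169.   14.] [ 460. -184.    1.] [ 556. -151.   30.]
scene key_grip 0.58 [298.0, 209.5, 38.2, 15.9] [ 484. -169.   13.] [ 460. -187.   -1.] [ 564. -151.   29.]
scene stop_post 0.75 [208.6, 204.9, 10.2, 32.3] [599.  65.  61.] [596.  59.  20.] [605.  68.  98.]
scene solvent_bottle 0.83 [271.1, 129.9, 20.0, 65.2] [ 665. -232.  
[... 1587 characters left out ...]
1.3, 'qpos': array([-1.35607200e+00,  1.58411620e-01,  1.59699736e+00, -1.93570219e-05,
        1.38619729e+00, -2.10101960e-01]), 'qd': array([ 8.00992036e-05,  6.53866868e-05,  2.31956942e-04,  1.46742347e-03,
       -1.42831795e-03, -2.56532717e-04]), 'tau': array([ 1.11720087e-04, -3.85566938e+01, -3.22361112e+01,  7.02725002e-02,
        3.08218261e-02, -2.92367099e-05]), 'tcp_pos': array([ 236.96381573, -523.88356692,  214.59593493]), 'tcp_rot': array([-3.14157537e+00,  1.57703606e-05,  4.24829839e-01]), 'ft_force': array([-0.26435206,  0.40512261,  0.53043669]), 'torque': array([-0.02008848, -0.07608566, -0.0027768 ]), 'grasp_force': 0.0, 'width': 91.75656968019612} 18.700000000000003
```

Run:
```python
import cv2,numpy as np
t=cv2.imread('pics/top0.png');s=cv2.imread('pics/scene0.png')
def c(i,x,y,w,h): return cv2.resize(i[y:y+h,x:x+w],(400,300),interpolation=cv2.INTER_CUBIC)
cv2.imwrite('pics/m.png',np.vstack([np.hstack([c(t,184,172,80,60),c(t,300,180,80,60)]),np.hstack([c(s,184,200,80,60),c(s,280,190,80,60)])]))
```

```text
(no output)
```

View pics/top0.png

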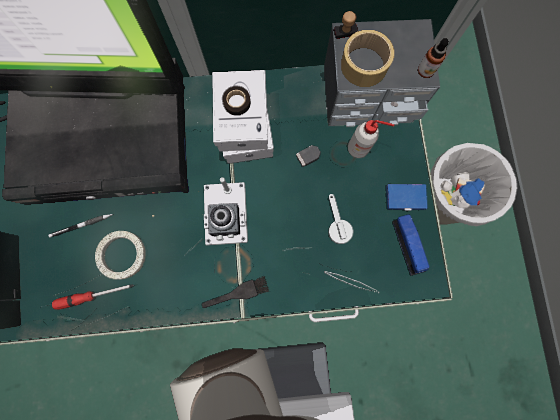

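View pics/m.png

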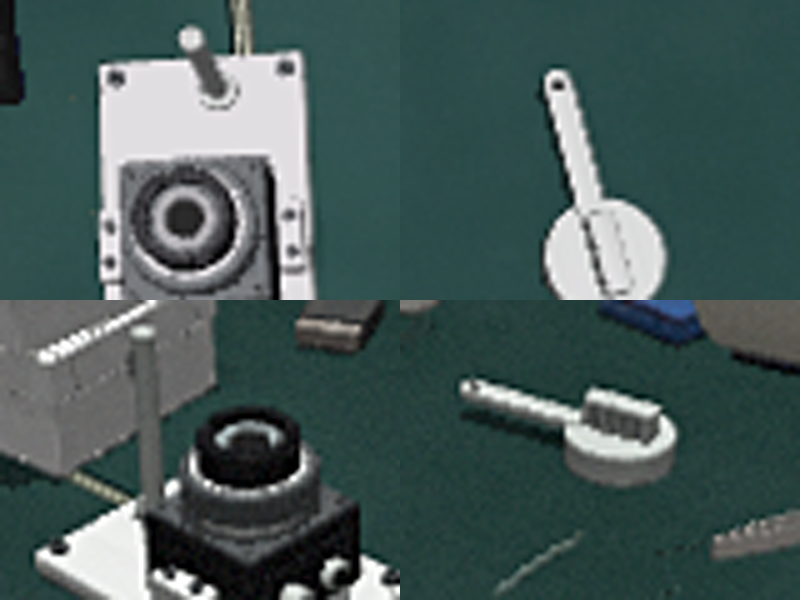

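The top view shows the nest at (225,213) with the post at (223,183), the key's disc at (341,230) with its arm running up to (331,197), and the plug, bottle, tweezers and brush well clear. The arm points away from the robot, like the nest. I'll fit the poses now.

Run:
```python
from h import *
from scipy.optimize import least_squares
D={n:np.load(n+'0.npz') for n in('top','scene')}
for n in D:
    P=cloud(n,D[n]['d']).reshape(-1,3)
    def box(x0,x1,y0,y1,z0,z1):
        return P[(P[:,0]>x0)&(P[:,0]<x1)&(P[:,1]>y0)&(P[:,1]<y1)&(P[:,2]>z0)&(P[:,2]<z1)]
    K=box(440,600,-230,-140,25,45);print(n,'bar',len(K),K.mean(0).round(1),K.min(0).round(),K.max(0).round())
    if len(K)>4:
        w,v=np.linalg.eigh(np.cov(K[:,:2].T));print(' baryaw',np.degrees(np.arctan2(v[1,1],v[0,1])))
    T=box(440,600,-230,-140,9,21);a=T[T[:,0]>522];print(' top',len(T),np.median(T[:,2]),'arm',a.mean(0).round(1),np.degrees(np.arctan2(*np.polyfit(a[:,0],a[:,1],1)[:1],1)),a[:,0].max())
    c=T[T[:,0]<512];print(' cup',(c.min(0)/2+c.max(0)/2).round(1),(c.max(0)-c.min(0)).round(1))
    b=box(490,570,40,110,77,95);print(' rim',len(b),b.mean(0).round(1),((b.min(0)+b.max(0))/2).round(1),np.ptp(b,axis=0).round(1))
    r=box(480,580,30,120,62,74);print(' ring',len(r),((r.min(0)+r.max(0))/2).round(1),np.ptp(r,axis=0).round(1))
    p=box(575,630,40,90,92,110);print(' posttop',len(p),p.mean(0).round(1))
    p=box(585,620,45,80,20,90);print(' post',len(p),p.mean(0).round(1))
    f=box(300,700,-100,-50,-10,10);print(' floor',np.median(f[:,2]))
    pl=box(450,640,10,130,5,15).astype(np.float32)
    if n=='top': print(cv2.minAreaRect(pl[:,:2]))
im=D['top']['p'];im2=D['scene']['p']
g=lambda i,x,y:cv2.resize(i[y:y+36,x:x+36],(400,400),interpolation=cv2.INTER_LANCZOS4)
o=np.hstack([g(im,203,200),g(im2,215,215)]);o=cv2.convertScaleAbs(o,alpha=1.6)
cv2.imwrite('pics/z.png',o)
```

```text
top bar 98 [ 484.6 -177.3   31.8] [ 467. -185.   25.] [ 502. -170.   39.]
 baryaw -172.66807740990023
 top 493 16.16834005928115 arm [ 544.7 -169.2   16.7] 7.714735194491306 568.6192140653231
 cup [ 485.5 -177.4   15.4] [52.3 52.3 11. ]
 rim 330 [532.1  72.3  81.8] [532.1  72.1  83.1] [42.1 41.1 12.1]
 ring 245 [532.3  71.7  68. ] [56.4 56.  11. ]
 posttop 24 [601.2  61.5  99.1]
 post 43 [598.6  60.5  55.9]
 floor 0.6334794092850302Traceback (most recent call last):
  File "<stdin>", line 19, in <module>
cv2.error: OpenCV(4.12.0) /io/opencv/modules/imgproc/src/convhull.cpp:143: error: (-215:Assertion failed) total >= 0 && (depth == CV_32F || depth == CV_32S) in function 'convexHull'
```

Run:
```python
from h import *
D={n:np.load(n+'0.npz') for n in('top','scene')}
P=cloud('top',D['top']['d']).reshape(-1,3)
pl=P[(P[:,0]>450)&(P[:,0]<640)&(P[:,1]>10)&(P[:,1]<130)&(P[:,2]>5)&(P[:,2]<16)]
print(cv2.minAreaRect(pl[:,:2].astype(np.float32).reshape(-1,1,2).copy()))
P=cloud('scene',D['scene']['d']).reshape(-1,3)
def box(x0,x1,y0,y1,z0,z1):
        return P[(P[:,0]>x0)&(P[:,0]<x1)&(P[:,1]>y0)&(P[:,1]<y1)&(P[:,2]>z0)&(P[:,2]<z1)]
K=box(440,600,-230,-140,25,45);print('bar',len(K),K.mean(0).round(1),K.min(0).round(),K.max(0).round())
b=box(490,570,40,110,77,95);print(' rim',len(b),((b.min(0)+b.max(0))/2).round(1),np.ptp(b,axis=0).round(1))
T=box(440,600,-230,-140,9,21);c=T[T[:,0]<512];print(' cup',((c.min(0)+c.max(0))/2).round(1),np.ptp(c,axis=0).round(1),np.median(T[:,2]))
p=box(575,630,40,90,92,110);print(' posttop',len(p),p.mean(0).round(1))
im=D['top']['p'];im2=D['scene']['p']
g=lambda i,x,y:cv2.resize(i[y:y+36,x:x+36],(400,400),interpolation=cv2.INTER_LANCZOS4)
cv2.imwrite('pics/z.png',cv2.convertScaleAbs(np.hstack([g(im,203,200),g(im2,215,215)]),alpha=1.6))
# unwrapped brightness of rim annulus at z=84 and barrel side
for n,c in(('top',(532.1,72.1)),('scene',None)):
    if c is None: c=((b.min(0)+b.max(0))/2)[:2]
    g=cv2.cvtColor(D[n]['p'],cv2.COLOR_BGR2GRAY).astype(np.float32)
    for rr,zz in((18,84),(18,80),(21.3,79),(21.3,74)):
        a=np.radians(np.arange(-180,180,5)); X=np.stack([c[0]+rr*np.cos(a),c[1]+rr*np.sin(a),0*a+zz],1)
        uv=proj(n,X).astype(np.float32); print(n,rr,zz,cv2.remap(g,uv[:,:1],uv[:,1:],cv2.INTER_CUBIC).ravel().round().astype(int))
```

```text
((545.736328125, 75.59522247314453), (115.41282653808594, 178.7096710205078), 87.20501708984375)
bar 57 [ 483.8 -174.9   28.5] [ 467. -184.   25.] [ 503. -168.   32.]
 rim 189 [531.2  73.1  80.6] [42.5 43.8  7.2]
 cup [ 485.1 -175.5   15. ] [53.  52.  11.8] 13.504584820623847
 posttop 20 [600.5  63.9  96.7]
top 18 84 [67 49 31 59 65 60 61 54 56 60 59 63 64 57 50 50 62 70 64 55 57 60 67 62
 50 54 51 63 60 55 57 69 68 63 72 58 56 61 66 80 61 51 55 54 66 62 66 66
 60 50 53 57 53 63 59 56 56 64 65 54 52 58 57 35 53 43 49 51 54 57 51 57]
top 18 80 [51 29 34 60 60 64 55 42 40 43 45 52 55 48 42 39 46 57 58 52 48 56 55 67
 57 51 54 57 65 58 52 64 76 68 76 67 56 62 58 58 56 47 45 60 70 75 72 74
 60 53 60 65 69 68 59 58 65 69 60 53 59 60 42 40 43 37 40 42 50 46 41 46]
top 21.3 79 [ 74  55  58  -5  43  33  -4  12  -6   2  -4  17   9  12  71  79  50  99
 110 125 125 120 171 142 119 128 140 130 114 108  89  64 108  77  50  58
  56  74 106 122  79  83  63  59  59  60  63  74  67  67  78  63  56  53
  69 104  96 120 102 135 153 154 194 217 201 161 169 147  92  66  77  84]
top 21.3 74 [130 130 136  
[... 583 characters left out ...]
 22 17 14  1
  5 13 13 12 11 10 11 13 11 13 14 12 13  6 15 29 36 36 32 27 27 27 28 28
 24 24 26 24 26 30 26 19 20 26 23 17 24 32 34 34 34 29 24 26 27 21 24 26]
scene 21.3 79 [16 25 20  5 21 46 62 59 49 49 55 49 36 28 31 38 40 36 33 36 34 27 25 24
 13 23 24 22 22 21 27 26 24 25 17 14 20 35 47 50 43 36 34 38 41 40 41 40
 33 35 40 25  3  5  4  7 16 10 12 13 15 17 18 15 12 10 18 11  9 17 15 14]
scene 21.3 74 [  3   1  -7 -21  27  93 152 152 126 101  89  66  37  22  14  17  24  26
  21  -6   0  17  17  33  67  57 100 110 102  69  37  47  48  -4   0  10
  19  28  29  27  24  21  21  32  61  90 117 122 101  66  37   2  -6   5
   6   6   6  13  14  16  11  13  17  21  16   8   6   1  14  16  10   5]
```

View pics/z.png

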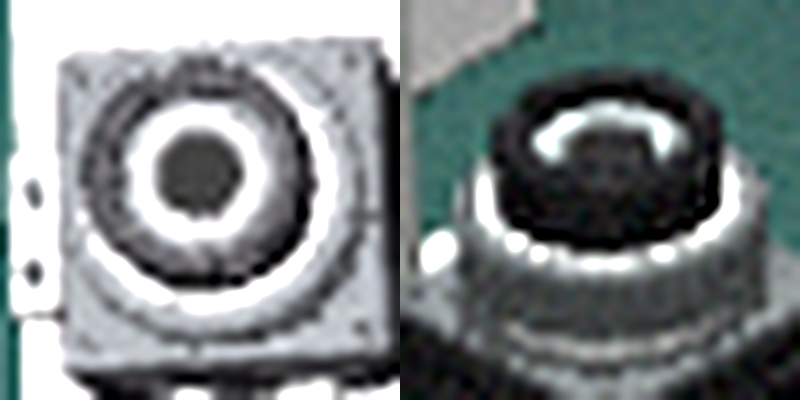

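>>> {"fn": "arm_command", "kwargs": {
  "increments": [0,0,0,3.1,-1.8,0.2,1,0,0,0,3.1,-1.8,0.2,1,0,0,0,3.1,-1.8,0.2,1,0,0,0,3.1,-1.8,0.2,1,0,0,0,3.1,-1.8,0.2,1,0,0,0,3.1,-1.8,0.2,1,0,0,0,3.1,-1.8,0.2,1,0,0,0,3.1,-1.8,0.2,1,0,0,0,3.1,-1.8,0.2,1,0,0,0,3.1,-1.8,0.2,1,0,0,0,3.1,-1.8,0.2,1,0,0,0,2.83,-1.62,0.2,1],
  "force": 25
}}

```text
time_s: 2.3
tcp_pos: [486.1, -174.6, 190.7]
tcp_rot: [3.141, -0.0, 0.425]
ft_force: [0.0, -0.0, 0.1]
width: 91.7
grasp_force: 0.0
```

```bash
cat >> h.py <<'E'
def go(x,y,z,yaw):
    """rotation about tool z (deg), then shift in tool axes (cm) after that rotation"""
    s=sensors.read_state(); p=s['tcp_pos']; y0=np.degrees(s['tcp_rot'][2])
    t=R.from_euler('xyz',[180,0,yaw],degrees=True)
    cur=R.from_euler('xyz',s['tcp_rot'])
    print('t',s['time_s'],'at',p.round(2),np.degrees(s['tcp_rot']).round(2),'w',round(s['width'],1),'F',np.round(s['ft_force'],1),'M',np.round(s['torque'],2))
    print('rotvec',np.degrees((cur.inv()*t).as_rotvec()).round(2),'shift cm (new axes)',(t.inv().apply(np.array([x,y,z])-p)/10).round(3))
E
python3 - <<'E'
from h import *
go(485.3,-176.5,17.5,7.5)
ds=[];gs=[]
for i in range(10):
    p,d=viewer.snapshot('top'); ds.append(d); gs.append(p.astype(float))
d=np.array(ds); d[d==0]=np.nan; print('noise',np.nanmedian(np.nanstd(d,0)))
P=cloud('top',np.nanmean(d,0).astype(np.float32)).reshape(-1,3);g=np.mean(gs,0).mean(-1).reshape(-1)
np.savez('avg.npz',P=P,g=g)
m=(abs(P[:,0]-532)<30)&(abs(P[:,1]-72)<30)&(P[:,2]>72); B=P[m];G=g[m]
c=(B.min(0)+B.max(0))/2; print('c',c,np.ptp(B,axis=0))
r=np.hypot(*(B[:,:2]-c[:2]).T);a=np.degrees(np.arctan2(B[:,1]-c[1],B[:,0]-c[0]))
s=(r>15.5)&(r<20.5)
for t in range(-180,180,10):
    k=s&(a>=t)&(a<t+10); print(t,k.sum(),B[k,2].round(1),G[k].round())
k=(P[:,2]>40)&(P[:,0]>600)&(abs(P[:,1]-70)<150); print('behind',P[k].min(0),P[k].max(0), P[k][P[k][:,0]>612].min(0))
E
```

```text
t 2.3 at [ 486.1  -174.64  190.72] [ 1.7998e+02 -3.0000e-02  2.4360e+01] w 91.7 F [ 0.  -0.   0.1] M [-0.04  0.    0.02]
rotvec [ 1.000e-02 -3.000e-02  1.686e+01] shift cm (new axes) [-0.103  0.174 17.322]
noise 1.5642865
c [532.27523013  72.01864045  79.12509682] [41.57429439 41.72752246 13.33924419]
-180 4 [84.8 79.1 84.2 79. ] [79. 40. 44. 17.]
-170 3 [78.7 79.5 79.2] [62. 52. 59.]
-160 4 [78.4 84.6 78.7 78.8] [65. 61. 61. 62.]
-150 4 [85.4 85.3 83.9 82.4] [73. 61. 36. 19.]
-140 4 [84.8 84.8 83.6 82.2] [87. 61. 36. 19.]
-130 5 [84.6 84.4 85.1 83.1 83.4] [76. 70. 58. 27. 36.]
-120 4 [85.7 84.9 84.7 83.3] [72. 35. 64. 32.]
-110 3 [85.1 84.5 83. ] [70. 46. 19.]
-100 6 [85.7 84.9 83.  84.8 84.8 83.1] [73. 60. 22. 81. 64. 25.]
-90 3 [85.3 84.3 82.9] [73. 44. 11.]
-80 3 [84.5 84.8 84.1] [26. 80. 42.]
-70 5 [84.7 84.3 83.  84.9 84.7] [57. 53. 55. 74. 73.]
-60 3 [84.3 84.9 83.7] [60. 52. 57.]
-50 4 [83.9 85.7 84.5 83.9] [62. 64. 61. 59.]
-40 3 [84.4 85.1 85.2] [56. 60. 49.]
-30 3 [85.3 83.4 85.1] [72. 47. 73.]
-20 4 [84.6 84.9 85.6 84.2] [70. 57. 74. 68.]
-10 3 [84.3 85.  83.9] [62. 55. 55.]
0 2 [85.1 85.3] [62. 64.]
10 4 [79.5 78.9 78.4 78.7] [78. 67. 56. 52.]
20 3 [78.6 78.9 78.5] [56. 43. 53.]
30 3 [84.7 84.6 84.9] [50. 55. 51.]
40 3 [84.9 84.6 85.5] [50. 71. 66.]
50 4 [85.4 84.7 84.8 84.5] [57. 70. 62. 74.]
60 3 [83.4 84.5 84.1] [70. 48. 55.]
70 4 [84.4 85.  84.8 84.7] [58. 57. 47. 72.]
80 2 [84.1 84.9] [62. 76.]
90 3 [85.8 85.3 85.8] [56. 60. 59.]
100 4 [85.2 84.5 84.9 83.2] [63. 54. 71. 70.]
110 3 [85.4 83.8 83.7] [61. 63. 51.]
120 4 [85.1 85.2 83.4 84.8] [63. 80. 94. 56.]
130 4 [85.1 84.9 83.2 85.2] [67. 64. 68. 29.]
140 3 [84.4 83.8 83.6] [63. 67. 30.]
150 5 [85.1 84.6 84.8 83.2 83.4] [78. 42. 61. 17. 24.]
160 4 [85.7 85.2 85.  84.3] [67. 71. 42. 35.]
170 2 [85.  84.8] [83. 42.]
behind [600.22628307 -79.98544232  40.06420156] [927.81126537 219.99084087 400.11968479] [612.00714312 -79.98544232  40.06420156]
```

>>> {"fn": "arm_command", "kwargs": {
  "increments": [0,0,5.62,0,0,1,0.6,0,0,5.62,0,0,2,0.6,0,0,5.62,0,0,2.5,0.6,0,0,0,-0.1,0.17,3,0.6,0,0,0,0,0,3,0.6,0,0,0,0,0,2,0.6,0,0,0,0,0,1,0.6,0,0,0,0,0,0,0.6]
}}

```text
time_s: 3.47
tcp_pos: [482.5, -177.7, 43.3]
tcp_rot: [-3.138, 0.004, 0.13]
ft_force: [1.2, 0.2, 0.2]
width: 55.0
grasp_force: 0.0
```

Run:
```python
from h import *
from scipy.optimize import minimize
A=np.load('avg.npz');P=A['P']
m=(abs(P[:,0]-532)<30)&(abs(P[:,1]-72)<30)&(P[:,2]>76); B=P[m]
c=np.array([532.2,72.05]);q=B[:,:2]-c;r=np.hypot(*q.T)
s=(r>15.3)&(r<20.5);q=q[s];low=B[s,2]<81.7
best=[]
for t in np.arange(0,40,.5):
  for o in np.arange(-2,2.1,.25):
    d=abs(-q[:,0]*np.sin(np.radians(t))+q[:,1]*np.cos(np.radians(t))-o)
    best.append(((( d<4.25)!=low).sum(),t,o))
best=np.array(best);k=best[:,0]==best[:,0].min();print(best[k].mean(0),best[k].std(0),k.sum())
K=P[(P[:,0]>440)&(P[:,0]<600)&(abs(P[:,1]+177)<40)&(P[:,2]>10)]
c=K[(K[:,0]<514)];print('cup',(c.min(0)+c.max(0))/2,np.ptp(c,axis=0))
b=K[K[:,2]>27];print('bar',(b.min(0)+b.max(0))/2,cv2.minAreaRect(np.float32(b[:,:2])), 'z',np.median(b[:,2]))
a=K[K[:,0]>518];print('armyaw',np.degrees(np.arctan(np.polyfit(a[:,0],a[:,1],1)[0])),a.mean(0))
po=P[(abs(P[:,0]-601)<15)&(abs(P[:,1]-62)<15)&(P[:,2]>94)];print('post',po.mean(0))
bx=P[(P[:,2]>110)&(P[:,0]<800)&(P[:,0]>560)&(abs(P[:,1]-70)<130)];print('tall behind',bx.min(0),bx.max(0))
go(485.3,-176.5,17.5,7.5)
```

```text
[ 2.         17.53571429  0.14285714] [0.         0.95364499 0.29450754] 14
cup [ 476.99994737 -176.98692255  285.97384057] [ 73.99397993  79.96487218 544.08378371]
bar [ 519.90375166 -176.98679177  301.91304398] ((519.90380859375, -176.9866943359375), (159.80166625976562, 79.96488189697266), 0.00019149672880303115) z 547.267317060827
armyaw -7.119711595476676 [ 545.66310033 -155.21392946  437.09323114]
post [601.24538839  61.5107953   99.62750224]
tall behind [668.79873013 -43.65832664 110.00686885] [799.99944665 199.9721862  400.11968479]
t 3.4667 at [ 482.47 -177.72   43.33] [-179.82    0.21    7.43] w 55.0 F [1.2 0.2 0.2] M [ 0.01  0.07 -0.03]
rotvec [-0.18  0.21 -0.08] shift cm (new axes) [ 0.296 -0.084  2.583]
```

>>> {"fn": "arm_command", "kwargs": {
  "increments": [-0.18,0.21,-0.08,0.3,-0.08,0.8,0.5,0,0,0,0,0,1,0.4,0,0,0,0,0,0.7,0.3,0,0,0,0,0,0,0.3]
}}

```text
time_s: 3.8
tcp_pos: [486.7, -176.8, 19.5]
tcp_rot: [3.14, -0.002, 0.132]
ft_force: [-0.4, 0.4, -0.0]
width: 30.6
grasp_force: 0.0
```

Run:
```python
from h import *
go(485.3,-176.5,17.5,7.5)
```

```text
t 3.8 at [ 486.71 -176.78   19.54] [ 1.7988e+02 -1.4000e-01  7.5600e+00] w 30.6 F [-0.4  0.4 -0. ] M [0.01 0.03 0.05]
rotvec [ 0.12 -0.14  0.06] shift cm (new axes) [-0.136 -0.046  0.204]
```

>>> {"fn": "arm_command", "kwargs": {
  "increments": [0,0,0,-0.1,-0.04,0.1,0.3,0,0,0,0,0,0,0.25,0,0,0,0,0,0,0.25,0,0,0,0,0,0,0.25]
}}

```text
time_s: 4.13
tcp_pos: [486.6, -177.1, 20.1]
tcp_rot: [3.138, -0.004, 0.132]
ft_force: [1.2, 0.3, -0.2]
width: 23.2
grasp_force: 0.0
```

Run:
```python
from h import *
go(485.3,-176.5,17.5,7.5)
```

```text
t 4.1333 at [ 486.61 -177.15   20.08] [179.79  -0.25   7.56] w 23.2 F [ 1.2  0.3 -0.2] M [-0.01 -0.01  0.01]
rotvec [ 0.21 -0.25  0.06] shift cm (new axes) [-0.122 -0.081  0.258]
```

>>> {"fn": "arm_command", "kwargs": {
  "increments": [0.2,-0.24,0.06,-0.12,-0.03,0.2,0.25,0,0,0,0,0,0,0.2,0,0,0,0,0,0,0,0,0,0,0,0,0,0,0,0,0,0,0,0,0,0,0,0,0,0,0,0],
  "force": 30
}}

```text
time_s: 4.63
tcp_pos: [485.1, -176.9, 17.6]
tcp_rot: [-3.141, 0.0, 0.131]
ft_force: [0.2, -1.1, 0.5]
width: 11.7
grasp_force: 30.0
```

Run:
```python
from h import *
print(sensors.read_state()['grasp_force']);go(485.3,-176.5,17.5,7.5)
```

```text
29.999877512454987
t 4.6333 at [ 485.11 -176.91   17.62] [-1.7999e+02  2.0000e-02  7.5000e+00] w 11.7 F [ 0.2 -1.1  0.5] M [-0.08 -0.01  0.03]
rotvec [-0.01  0.02 -0.  ] shift cm (new axes) [ 0.024 -0.038  0.012]
```

>>> {"fn": "arm_command", "kwargs": {
  "increments": [0,0,0,0,0,-2,0,0,0,0,0,0,-3,0,0,0,0,0,0,-3,0,0,0,0,0,0,-3,0,0,0,0,0.7,-2.0,0,0,0,0,0,1.1,-3.4,0,0,0,0,0,1.1,-3.4,0,0,0,0,0,1.1,-3.4,0,0,0,0,0,1.1,-3.4,0,0,0,0,0,1.1,-3.4,0,0,0,0,0,1.1,-3.2,0,0,0,0,0,0.7,-1.9,0,0]
}}

```text
time_s: 5.63
tcp_pos: [532.5, 75.9, 127.2]
tcp_rot: [-3.14, 0.001, 0.133]
ft_force: [-0.3, -0.6, -1.4]
width: 11.6
grasp_force: 30.0
```

>>> {"fn": "arm_command", "kwargs": {
  "increments": [0,0,-5,0,0,0,0,0,0,-5,0,0,0,0,0,0,0,0,0,0,0,0,0,0,0,0,0,0,0,0,0,0,0,0,0]
}}

```text
time_s: 6.05
tcp_pos: [532.8, 72.4, 127.4]
tcp_rot: [-3.141, 0.001, 0.303]
ft_force: [-0.5, 0.4, -1.7]
width: 11.8
grasp_force: 30.0
```

```bash
cat > key.py <<'E'
from h import *
def look(n=8):
    s=sensors.read_state();t=s['tcp_pos'];o=t[2]-17.6
    for cn in('top','scene'):
        ds=[]
        for i in range(n):
            p,d=viewer.snapshot(cn);d=d.copy();d[d==0]=np.nan;ds.append(d)
        P=cloud(cn,np.nanmean(ds,0)).reshape(-1,3)
        P=P[np.hypot(*(P[:,:2]-t[:2]).T)<100]
        k=P[(abs(P[:,2]-o-13)<5)]; a=k[(k[:,0]>t[0]+34)&(abs(k[:,1]-t[1])<45)]
        c=k[(k[:,0]<t[0]+25)&(abs(k[:,1]-t[1])<32)&(k[:,0]>t[0]-32)]
        print(cn,'cup rel tcp',((c.min(0)+c.max(0))/2-t).round(1),np.ptp(c,axis=0).round(1),len(c),'arm yaw',np.degrees(np.arctan(np.polyfit(a[:,0],a[:,1],1)[0])).round(1),(a.mean(0)-t).round(1),len(a))
        cv2.imwrite(f'pics/{cn}_k.png',p)
    return p
E
python3 - <<'E'
from key import *
go(532.2,72.5,127.6,17.5); look()
t=cv2.imread('pics/top_k.png');s=cv2.imread('pics/scene_k.png')
c=lambda i,x,y:cv2.resize(i[y:y+75,x:x+100],(400,300),interpolation=cv2.INTER_CUBIC)
cv2.imwrite('pics/k.png',np.hstack([c(t,180,160),c(s,180,180)]))
E
```

```text
t 6.05 at [532.75  72.39 127.4 ] [-1.7996e+02  5.0000e-02  1.7360e+01] w 11.8 F [-0.5  0.4 -1.7] M [-0.01  0.05 -0.02]
rotvec [-0.04  0.05 -0.14] shift cm (new axes) [-0.049 -0.027 -0.02 ]Traceback (most recent call last):
  File "<stdin>", line 2, in <module>
  File "key.py", line 12, in look
    print(cn,'cup rel tcp',((c.min(0)+c.max(0))/2-t).round(1),np.ptp(c,axis=0).round(1),len(c),'arm yaw',np.degrees(np.arctan(np.polyfit(a[:,0],a[:,1],1)[0])).round(1),(a.mean(0)-t).round(1),len(a))
                                                                                                                              ~~~~~~~~~~^^^^^^^^^^^^^^^^^
    raise TypeError("expected non-empty vector for x")
TypeError: expected non-empty vector for x
```

Run:
```python
from key import *
I=[]
for n,x,y in(('top',160,130),('scene',160,150)):
    p,d=viewer.snapshot(n);I.append(cv2.resize(p[y:y+120,x:x+120],(400,400),interpolation=cv2.INTER_CUBIC));np.savez(n+'k.npz',d=d)
cv2.imwrite('pics/k.png',np.hstack(I))
```

```text
(no output)
```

View pics/k.png

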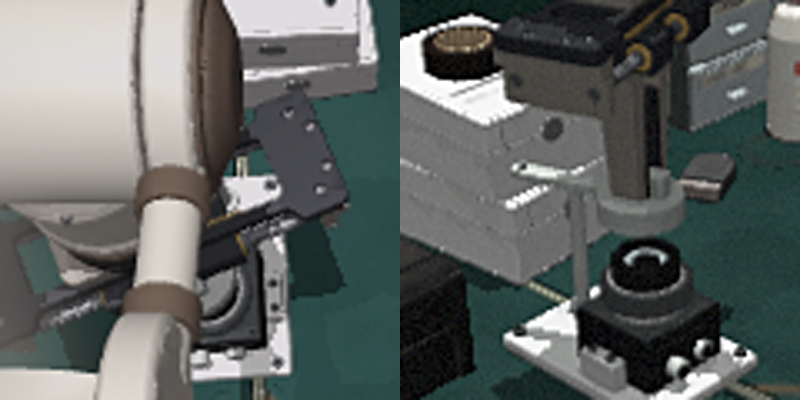

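Run:
```python
from h import *
from scipy.optimize import least_squares
t=sensors.read_state()['tcp_pos'];o=t[2]-17.6
ds=[]
for i in range(12):
    p,d=viewer.snapshot('scene');d=d.copy();d[d==0]=np.nan;ds.append(d)
d=np.nanmedian(ds,0);P=cloud('scene',d).reshape(-1,3);m=viewer.camera_model('scene')
np.save('P.npy',P)
def cyl(z0,z1,r,c0):
    Q=P[(P[:,2]>z0)&(P[:,2]<z1)&(abs(np.hypot(P[:,0]-c0[0],P[:,1]-c0[1])-r)<4)]
    f=least_squares(lambda x:np.hypot(Q[:,0]-x[0],Q[:,1]-x[1])-r,c0,loss='soft_l1')
    g=least_squares(lambda x:np.hypot(Q[:,0]-x[0],Q[:,1]-x[1])-x[2],[*c0,r],loss='soft_l1')
    return len(Q),f.x.round(2),g.x.round(2),np.sqrt(np.mean(f.fun**2)).round(2)
print('tcp',t)
print('cup',cyl(o+1,o+12,26,t[:2]+[0,1]))
print('barrel',cyl(72,82,21,[531.5,73]))
print('ring',cyl(56,66,28,[531.5,73]))
print('post',cyl(30,95,5,[600.5,63]))
k=P[(abs(P[:,2]-o-13)<4.5)&(np.hypot(P[:,0]-t[0],P[:,1]-t[1])<95)&(P[:,0]>t[0]+33)&(abs(P[:,1]-t[1]-18)<25)]
w,v=np.linalg.eigh(np.cov(k[:,:2].T));print('arm',len(k),np.degrees(np.arctan(v[1,1]/v[0,1])),k.mean(0),k.max(0))
print('rim z',np.percentile(P[(np.hypot(P[:,0]-531.5,P[:,1]-73)<20)&(P[:,2]<95)&(P[:,2]>80),2],[20,50,80]),'cuptop',np.median(k[:,2])-o)
```

```text
tcp [533.00549611  72.49492267 127.66572682]
cup (135, array([533.33,  73.13]), array([533.52,  72.94,  26.23]), np.float64(0.48))
barrel (119, array([532.84,  72.07]), array([531.79,  73.18,  19.64]), np.float64(1.3))
ring (128, array([532.76,  72.  ]), array([532.91,  71.88,  28.16]), np.float64(0.54))
post (124, array([602.76,  61.74]), array([602.66,  61.82,   4.89]), np.float64(0.45))
arm 116 18.057917514311026 [588.75960018  93.61345184 123.36082038] [613.60055842 102.94359813 125.29227205]
rim z [81.19801789 82.11627377 82.74149759] cuptop 14.1580711401418
```

>>> {"fn": "arm_command", "kwargs": {
  "increments": [0,0,0,-0.08,0.07,0.5,0,0,0,0,0,0,0.8,0,0,0,0,0,0,0.5,0,0,0,0,0,0,0.5,0,0,0,0,0,0,0.4,0,0,0,0,0,0,0.3,0,0,0,0,0,0,0,0,0,0,0,0,0,0,0]
}}

```text
time_s: 7.82
tcp_pos: [532.4, 71.7, 97.5]
tcp_rot: [-3.141, 0.001, 0.305]
ft_force: [-0.0, 0.3, -1.8]
width: 11.8
grasp_force: 30.0
```

Run:
```python
from h import *
go(532.4,71.6,91.6,17.5)
```

```text
t 7.8167 at [532.35  71.67  97.49] [-1.7997e+02  4.0000e-02  1.7500e+01] w 11.8 F [-0.   0.3 -1.8] M [0.03 0.01 0.03]
rotvec [-0.03  0.04 -0.  ] shift cm (new axes) [0.002 0.008 0.589]
```

Cup is over the rim without contact. I'll ease it down.

>>> {"fn": "arm_command", "kwargs": {
  "increments": [0,0,0,0,0,0.1,0,0,0,0,0,0,0.1,0,0,0,0,0,0,0.1,0,0,0,0,0,0,0,0]
}}

```text
time_s: 8.15
tcp_pos: [532.5, 71.6, 94.6]
tcp_rot: [-3.141, 0.0, 0.305]
ft_force: [0.3, -0.5, -2.1]
width: 11.7
grasp_force: 30.0
```

Run:
```python
from h import *
go(532.4,71.6,91.6,17.5)
```

```text
t 8.15 at [532.47  71.59  94.61] [-1.7998e+02  2.0000e-02  1.7500e+01] w 11.7 F [ 0.3 -0.5 -2.1] M [-0.01 -0.03 -0.  ]
rotvec [-0.02  0.02 -0.  ] shift cm (new axes) [-0.006 -0.004  0.301]
```

>>> {"fn": "arm_command", "kwargs": {
  "increments": [0,0,0,0,0,0.1,0,0,0,0,0,0,0.1,0,0,0,0,0,0,0.1,0,0,0,0,0,0,0,0]
}}

```text
time_s: 8.48
tcp_pos: [532.5, 71.5, 91.6]
tcp_rot: [-3.141, 0.0, 0.305]
ft_force: [-0.4, -0.8, -1.9]
width: 11.3
grasp_force: 30.0
```

Run:
```python
from h import *
go(532.4,71.6,91.6,17.5)
```

```text
t 8.4833 at [532.54  71.54  91.64] [-1.7999e+02  2.0000e-02  1.7500e+01] w 11.3 F [-0.4 -0.8 -1.9] M [-0.17 -0.09  0.03]
rotvec [-0.01  0.02 -0.  ] shift cm (new axes) [-0.011 -0.01   0.004]
```

>>> {"fn": "arm_command", "kwargs": {
  "increments": [0,0,2,0,0,0,0,0,0,2,0,0,0,0,0,0,2,0,0,0,0,0,0,2,0,0,0,0,0,0,2,0,0,0,0,0,0,2,0,0,0,0,0,0,2,0,0,0,0,0,0,2,0,0,0,0,0,0,2,0,0,0,0,0,0,2,0,0,0,0,0,0,2,0,0,0,0,0,0,0,0,0,0,0]
}}

```text
time_s: 9.48
tcp_pos: [532.6, 71.8, 91.7]
tcp_rot: [-3.141, 0.0, -0.078]
ft_force: [1.8, 0.9, -1.7]
width: 12.2
grasp_force: 31.4
```

Run:
```python
from h import *
go(532.4,71.6,91.6,-8.5)
```

```text
t 9.4833 at [532.6   71.82  91.68] [-1.7999e+02  1.0000e-02 -4.4600e+00] w 12.2 F [ 1.8  0.9 -1.7] M [ 0.09 -0.19  0.77]
rotvec [-0.01  0.01  4.04] shift cm (new axes) [-0.016  0.025  0.008]
```

>>> {"fn": "arm_command", "kwargs": {
  "increments": [0,0,-1,0,0,0,0,0,0,-1,0,0,0,0,0,0,0,0,0,0,0]
}}

```text
time_s: 9.73
tcp_pos: [532.5, 71.8, 91.6]
tcp_rot: [-3.141, 0.0, -0.042]
ft_force: [1.9, 0.9, -1.6]
width: 11.7
grasp_force: 30.4
```

Run:
```python
from h import *
go(532.4,71.6,91.6,0)
```

```text
t 9.7333 at [532.54  71.76  91.63] [-1.7997e+02  1.0000e-02 -2.3900e+00] w 11.7 F [ 1.9  0.9 -1.6] M [ 0.14 -0.3   0.5 ]
rotvec [-0.03  0.01 -2.39] shift cm (new axes) [-0.014  0.016  0.003]
```

>>> {"fn": "arm_command", "kwargs": {
  "increments": [0,0,-1,0,0,0,0,0,0,-1,0,0,0,0,0,0,-0.8,0,0,0,0,0,0,0,0,0,0,0,0,0,0,0,0,0,0]
}}

```text
time_s: 10.15
tcp_pos: [532.3, 71.5, 91.6]
tcp_rot: [-3.141, 0.001, 0.005]
ft_force: [1.3, 0.2, -1.9]
width: 11.2
grasp_force: 30.0
```

Run:
```python
from h import *
go(532.4,71.6,91.6,0)
ds=[]
for i in range(8):
    p,d=viewer.snapshot('scene');d=d.copy();d[d==0]=np.nan;ds.append(d)
P=cloud('scene',np.nanmedian(ds,0)).reshape(-1,3)
k=P[(abs(P[:,2]-87)<4)&(P[:,0]>570)&(P[:,0]<620)&(P[:,1]>66)&(P[:,1]<95)]
w,v=np.linalg.eigh(np.cov(k[:,:2].T));print('arm',len(k),np.degrees(np.arctan(v[1,1]/v[0,1])),k.mean(0))
```

```text
t 10.15 at [532.31  71.47  91.65] [-1.7999e+02  5.0000e-02  2.7000e-01] w 11.2 F [ 1.3  0.2 -1.9] M [-0.05 -0.12  0.08]
rotvec [-0.01  0.05  0.27] shift cm (new axes) [ 0.009 -0.013  0.005]
arm 96 -0.22021004517877432 [592.61202525  74.72463874  87.68019154]
```

>>> {"fn": "arm_command", "kwargs": {
  "increments": [0,0,0,0,0,0,0.2,0,0,0,0,0,0,0.3,0,0,0,0,0,0,0.3,0,0,0,0,0,-0.5,0.3,0,0,0,0,0,-1.5,0.5,0,0,0,0,0,-1.5,0.85,0,0,-7,0,0,-0.2,0.85,0,0,-7,0,0,0,0.85,0,0,-7,0,0,0,0.85,0,0,-7,0,0,0,0.85,0,0,-7,0,0,0,0.85,0,0,-7,0,0,0,0.85],
  "force": 60
}}

```text
time_s: 11.55
tcp_pos: [532.6, 71.7, 129.2]
tcp_rot: [-3.141, -0.0, 0.744]
ft_force: [-0.8, -0.0, -1.0]
width: 77.1
grasp_force: 0.0
```

>>> {"fn": "arm_command", "kwargs": {
  "increments": [0,0,-1,0,0,0,0.85,0,0,0,0,0,0,0.85,0,0,0,0,0,0,0.85]
}}

```text
time_s: 11.8
tcp_pos: [532.5, 71.7, 128.9]
tcp_rot: [-3.141, -0.0, 0.753]
ft_force: [-0.0, 0.4, 0.5]
width: 78.0
grasp_force: 0.0
```

Run:
```python
from h import *
go(532.4,71.5,52,43)
ds=[];I=[]
for i in range(8):
    p,d=viewer.snapshot('scene');d=d.copy();d[d==0]=np.nan;ds.append(d)
P=cloud('scene',np.nanmedian(ds,0)).reshape(-1,3)
k=P[(abs(P[:,2]-87)<4)&(P[:,0]>570)&(P[:,0]<620)&(P[:,1]>66)&(P[:,1]<95)]
w,v=np.linalg.eigh(np.cov(k[:,:2].T));print('arm',len(k),np.degrees(np.arctan(v[1,1]/v[0,1])),k.mean(0))
cv2.imwrite('pics/r.png',cv2.resize(p[170:290,160:320],(800,600),interpolation=cv2.INTER_CUBIC))
```

```text
t 11.8 at [532.53  71.67 128.88] [-179.98   -0.     43.13] w 78.0 F [-0.   0.4  0.5] M [-0.   -0.02  0.02]
rotvec [-0.02 -0.    0.13] shift cm (new axes) [-2.100e-02  4.000e-03  7.688e+00]
arm 97 -1.4768372476145055 [592.81211634  74.76866203  87.65014437]
```

View pics/r.png

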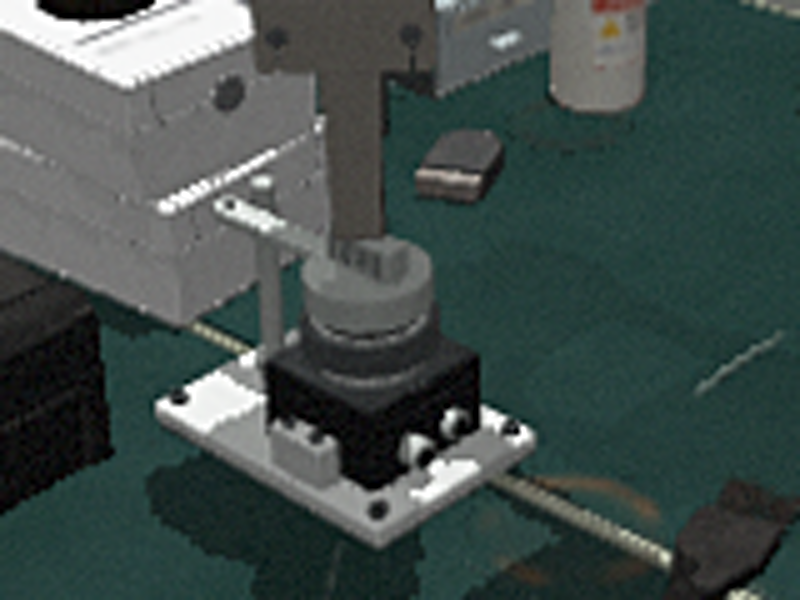

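The key is seated on the barrel at (365,285), with its arm (230,205) against the post (265,230). Next is down to the ring.

>>> {"fn": "arm_command", "kwargs": {
  "increments": [0,0,0,0,0,0.6,0.85,0,0,0,0,0,1.5,0.85,0,0,0,0,0,1.5,0.85,0,0,0,0,0,1.5,0.85,0,0,0,0,0,1.2,0.85,0,0,0,0,0,0.8,0.85,0,0,0,0,0,0.5,0.75,0,0,0,0,0,0,0.65,0,0,0,0,0,0,0.65]
}}

```text
time_s: 12.95
tcp_pos: [532.7, 71.6, 52.9]
tcp_rot: [-3.141, -0.0, 0.756]
ft_force: [1.0, 0.8, 0.7]
width: 60.9
grasp_force: 0.0
```

Run:
```python
from h import *
go(532.4,71.5,52,43)
```

```text
t 12.95 at [532.67  71.65  52.88] [-179.98   -0.     43.3 ] w 60.9 F [1.  0.8 0.7] M [ 0.   -0.03  0.01]
rotvec [-0.02 -0.    0.3 ] shift cm (new axes) [-0.03  -0.008  0.088]
```

>>> {"fn": "arm_command", "kwargs": {
  "increments": [0,0,0,0,0,0,0.6,0,0,0,0,0,0,0.5,0,0,0,0,0,0,0.5,0,0,0,0,0,0,0.5]
}}

```text
time_s: 13.28
tcp_pos: [532.9, 71.8, 53.3]
tcp_rot: [3.142, -0.001, 0.756]
ft_force: [-0.3, 1.8, 1.8]
width: 54.5
grasp_force: 60.0
```

Run:
```python
from h import *
go(532.4,71.5,52,43)
```

```text
t 13.2833 at [532.88  71.79  53.31] [ 1.800e+02 -4.000e-02  4.329e+01] w 54.5 F [-0.3  1.8  1.8] M [ 0.24  0.05 -0.02]
rotvec [ 0.   -0.04  0.29] shift cm (new axes) [-0.055 -0.011  0.131]
```

>>> {"fn": "arm_command", "kwargs": {
  "increments": [0,0,1.5,0,0,0,0.5,0,0,1.5,0,0,0,0.5,0,0,1.5,0,0,0,0.5,0,0,1.5,0,0,0,0.5,0,0,1.5,0,0,0,0.5,0,0,0,0,0,0,0.5]
}}

```text
time_s: 13.78
tcp_pos: [532.9, 71.7, 53.3]
tcp_rot: [3.141, -0.001, 0.624]
ft_force: [-0.4, 0.8, 2.8]
width: 54.5
grasp_force: 60.0
```

Run:
```python
from h import *
go(532.4,71.5,52,43)
```

```text
t 13.7833 at [532.94  71.72  53.28] [ 1.7999e+02 -4.0000e-02  3.5780e+01] w 54.5 F [-0.4  0.8  2.8] M [0.18 0.06 0.04]
rotvec [ 0.01 -0.04 -7.22] shift cm (new axes) [-0.054 -0.021  0.128]
```

>>> {"fn": "arm_command", "kwargs": {
  "increments": [0,0,1.5,0,0,0,0.5,0,0,1.5,0,0,0,0.5,0,0,1.5,0,0,0,0.5,0,0,1.5,0,0,0,0.5,0,0,1.5,0,0,0,0.5,0,0,0,0,0,0,0.5]
}}

```text
time_s: 14.28
tcp_pos: [533.0, 71.6, 53.3]
tcp_rot: [3.141, -0.001, 0.494]
ft_force: [-0.1, 1.4, 3.4]
width: 54.7
grasp_force: 60.0
```

Run:
```python
from h import *
go(532.4,71.5,52,43)
```

```text
t 14.2833 at [533.01  71.6   53.27] [ 1.7998e+02 -4.0000e-02  2.8310e+01] w 54.7 F [-0.1  1.4  3.4] M [ 0.08 -0.01  0.02]
rotvec [  0.02  -0.04 -14.69] shift cm (new axes) [-0.052 -0.035  0.127]
```

>>> {"fn": "arm_command", "kwargs": {
  "increments": [0,0,1.5,0,0,0,0.5,0,0,1.5,0,0,0,0.5,0,0,1.5,0,0,0,0.5]
}}

```text
time_s: 14.53
tcp_pos: [533.0, 71.5, 53.3]
tcp_rot: [3.141, -0.001, 0.416]
ft_force: [0.1, 0.2, 2.9]
width: 54.6
grasp_force: 60.0
```

Run:
```python
from h import *
go(532.4,71.5,52,43);print(sensors.read_state()['tau'].round(2))
ds=[];I=[]
for i in range(6):
    p,d=viewer.snapshot('scene');d=d.copy();d[d==0]=np.nan;ds.append(d)
P=cloud('scene',np.nanmedian(ds,0)).reshape(-1,3)
k=P[(abs(P[:,2]-87)<4)&(P[:,0]>570)&(P[:,0]<620)&(P[:,1]>60)&(P[:,1]<95)]
w,v=np.linalg.eigh(np.cov(k[:,:2].T));print('arm',len(k),np.degrees(np.arctan(v[1,1]/v[0,1])),k.mean(0))
go(532.4,71.5,52,43);print(sensors.read_state()['tau'].round(2))
```

```text
t 14.5333 at [533.05  71.53  53.29] [ 1.7998e+02 -4.0000e-02  2.3830e+01] w 54.6 F [0.1 0.2 2.9] M [0.08 0.01 0.19]
rotvec [  0.03  -0.04 -19.17] shift cm (new axes) [-0.049 -0.042  0.129]
[-4.600e-01 -3.597e+01 -2.642e+01  3.000e-02 -1.100e-01 -1.100e-01]
arm 0 nan [nan nan nan]
t 14.8333 at [533.05  71.52  53.23] [ 1.7998e+02 -4.0000e-02  2.3850e+01] w 54.8 F [-0.2  0.6  6.1] M [ 0.03 -0.02  0.08]
rotvec [  0.02  -0.04 -19.15] shift cm (new axes) [-0.049 -0.042  0.123]
[-2.200e-01 -3.476e+01 -2.534e+01  1.000e-02 -5.000e-02  7.000e-02]
  avg = a.mean(axis, **keepdims_kw)
  ret = um.true_divide(
<stdin>:8: RuntimeWarning: Degrees of freedom <= 0 for slice
  c *= np.true_divide(1, fact)
  c *= np.true_divide(1, fact)
<stdin>:8: RuntimeWarning: Mean of empty slice.
```

Run:
```python
from h import *
p,d=viewer.snapshot('scene')
cv2.imwrite('pics/r2.png',cv2.resize(p[170:290,160:320],(800,600),interpolation=cv2.INTER_CUBIC))
```

```text
(no output)
```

View pics/r2.png

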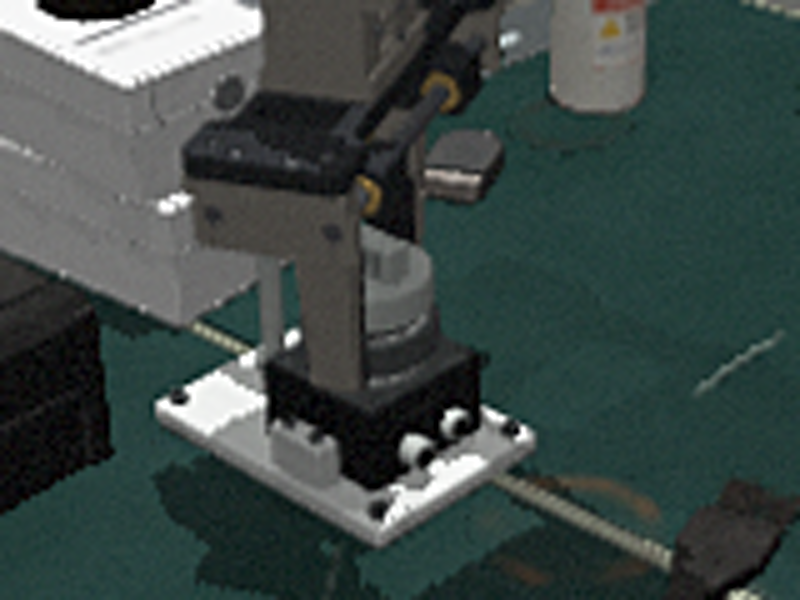

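The gripper finger hides the key arm; it is clamped on the ring at (335,350), and the moving torque of 0.19 N m matches the free ring, so the barrel is held.

>>> {"fn": "arm_command", "kwargs": {
  "increments": [0,0,1.5,0,0,0,0.5,0,0,1.5,0,0,0,0.5,0,0,1.5,0,0,0,0.5,0,0,1.5,0,0,0,0.5,0,0,1.5,0,0,0,0.5]
}}

```text
time_s: 15.3
tcp_pos: [533.1, 71.4, 53.2]
tcp_rot: [3.141, -0.001, 0.284]
ft_force: [0.4, -0.2, 5.3]
width: 55.1
grasp_force: 60.0
```

Run:
```python
from h import *
go(532.4,71.5,52,43)
```

```text
t 15.3 at [533.05  71.41  53.2 ] [ 1.7997e+02 -4.0000e-02  1.6290e+01] w 55.1 F [ 0.4 -0.2  5.3] M [ 0.04 -0.03  0.23]
rotvec [  0.04  -0.03 -26.71] shift cm (new axes) [-0.042 -0.051  0.12 ]
```

>>> {"fn": "arm_command", "kwargs": {
  "increments": [0,0,1.5,0,0,0,0.5,0,0,1.5,0,0,0,0.5,0,0,1.5,0,0,0,0.5,0,0,1.5,0,0,0,0.5,0,0,1.5,0,0,0,0.5]
}}

```text
time_s: 15.72
tcp_pos: [533.1, 71.3, 53.2]
tcp_rot: [3.141, -0.001, 0.154]
ft_force: [-0.9, -0.9, 4.8]
width: 54.5
grasp_force: 60.0
```

Run:
```python
from h import *
go(532.4,71.5,52,43)
```

```text
t 15.7167 at [533.1   71.3   53.25] [ 1.7997e+02 -5.0000e-02  8.8000e+00] w 54.5 F [-0.9 -0.9  4.8] M [-0.06 -0.04  0.19]
rotvec [ 5.00e-02 -3.00e-02 -3.42e+01] shift cm (new axes) [-0.037 -0.062  0.125]
```

>>> {"fn": "arm_command", "kwargs": {
  "increments": [0,0,1.5,0,0,0,0.5,0,0,1.5,0,0,0,0.5,0,0,1.5,0,0,0,0.5,0,0,1.5,0,0,0,0.5,0,0,1.5,0,0,0,0.5]
}}

```text
time_s: 16.13
tcp_pos: [533.1, 71.2, 53.3]
tcp_rot: [3.141, -0.001, 0.024]
ft_force: [0.2, -1.0, 4.8]
width: 54.8
grasp_force: 60.0
```

Run:
```python
from h import *
go(532.4,71.5,52,43)
```

```text
t 16.1333 at [533.11  71.2   53.26] [ 1.7995e+02 -5.0000e-02  1.3600e+00] w 54.8 F [ 0.2 -1.   4.8] M [-0.1  -0.05  0.64]
rotvec [ 7.000e-02 -3.000e-02 -4.164e+01] shift cm (new axes) [-0.031 -0.07   0.126]
```

>>> {"fn": "arm_command", "kwargs": {
  "increments": [0,0,0,0,0,0,0.5]
}}

```text
time_s: 16.22
tcp_pos: [533.1, 71.2, 53.3]
tcp_rot: [3.141, -0.001, 0.024]
ft_force: [-0.4, -0.4, 5.8]
width: 54.5
grasp_force: 60.0
```

Run:
```python
from h import *
go(532.4,71.5,52,43)
```

```text
t 16.2167 at [533.1   71.19  53.25] [ 1.7995e+02 -5.0000e-02  1.3500e+00] w 54.5 F [-0.4 -0.4  5.8] M [-0.13  0.    0.36]
rotvec [ 6.000e-02 -3.000e-02 -4.165e+01] shift cm (new axes) [-0.03  -0.07   0.125]
```

>>> {"fn": "arm_command", "kwargs": {
  "increments": [0,0,0.5,0,0,0,0.5]
}}

```text
time_s: 16.3
tcp_pos: [533.1, 71.2, 53.2]
tcp_rot: [3.141, -0.001, 0.016]
ft_force: [0.6, -1.2, 4.2]
width: 54.7
grasp_force: 60.0
```

Run:
```python
from h import *
go(532.4,71.5,52,43)
```

```text
t 16.3 at [533.07  71.19  53.22] [ 1.7995e+02 -5.0000e-02  9.2000e-01] w 54.7 F [ 0.6 -1.2  4.2] M [-0.1  -0.03  0.6 ]
rotvec [ 7.000e-02 -3.000e-02 -4.208e+01] shift cm (new axes) [-0.028 -0.069  0.122]
```

>>> {"fn": "arm_command", "kwargs": {
  "increments": [0,0,0.5,0,0,0,0.5,0,0,0.5,0,0,0,0.5]
}}

```text
time_s: 16.47
tcp_pos: [533.1, 71.2, 53.2]
tcp_rot: [3.141, -0.001, -0.001]
ft_force: [-0.1, -1.4, 5.4]
width: 54.7
grasp_force: 60.0
```

Run:
```python
from h import *
go(532.4,71.5,52,43)
```

```text
t 16.4667 at [533.09  71.19  53.25] [ 1.7994e+02 -5.0000e-02 -7.0000e-02] w 54.7 F [-0.1 -1.4  5.4] M [-0.11 -0.01  0.73]
rotvec [ 7.000e-02 -3.000e-02 -4.307e+01] shift cm (new axes) [-0.03  -0.069  0.125]
```

>>> {"fn": "arm_command", "kwargs": {
  "increments": [0,0,0.5,0,0,0,0.5]
}}

```text
time_s: 16.55
tcp_pos: [533.1, 71.2, 53.2]
tcp_rot: [3.141, -0.001, -0.01]
ft_force: [1.2, -0.6, 5.0]
width: 54.6
grasp_force: 60.0
```

Run:
```python
from h import *
go(532.4,71.5,52,43)
```

```text
t 16.55 at [533.09  71.16  53.21] [ 1.7994e+02 -5.0000e-02 -5.7000e-01] w 54.6 F [ 1.2 -0.6  5. ] M [-0.15 -0.04  0.73]
rotvec [ 8.000e-02 -3.000e-02 -4.357e+01] shift cm (new axes) [-0.027 -0.072  0.121]
```

>>> {"fn": "arm_command", "kwargs": {
  "increments": [0,0,0,0,0,0,0.65,0,0,0,0,0,0,0.85,0,0,0,0,0,0,0.85,0,0,0,0,0,0,0.85,0,0,-0.5,-0.08,-0.03,-0.5,0.85,0,0,0,0,0,-1.2,0.85,0,0,0,0,0,-1.2,0.8,0,0,0,0,0,-0.95,0.6,0,0,0,0,0,0,0.4,0,0,0,0,0,0,0.25],
  "force": 15
}}

```text
time_s: 17.38
tcp_pos: [532.6, 71.9, 92.6]
tcp_rot: [-3.142, -0.002, -0.003]
ft_force: [-0.1, 0.1, -0.8]
width: 55.3
grasp_force: 0.0
```

>>> {"fn": "arm_command", "kwargs": {
  "increments": [0,0,0,0,0,0,0.25]
}}

```text
time_s: 17.47
tcp_pos: [531.5, 71.9, 91.2]
tcp_rot: [-3.141, 0.0, -0.003]
ft_force: [-0.3, -0.8, -0.1]
width: 48.8
grasp_force: 0.0
```

Run:
```python
from h import *
go(532.3,71.5,91.8,0)
```

```text
t 17.4667 at [531.54  71.95  91.2 ] [-1.7999e+02  3.0000e-02 -2.0000e-01] w 48.8 F [-0.3 -0.8 -0.1] M [0.03 0.04 0.03]
rotvec [-0.01  0.03 -0.2 ] shift cm (new axes) [ 0.076  0.045 -0.06 ]
```

>>> {"fn": "arm_command", "kwargs": {
  "increments": [0,0,0,0.04,0.03,-0.03,0.25,0,0,0,0,0,0,0.25,0,0,0,0,0,0,0.2,0,0,0,0,0,0,0.2]
}}

```text
time_s: 17.8
tcp_pos: [531.8, 71.7, 91.0]
tcp_rot: [-3.141, 0.001, -0.004]
ft_force: [-0.5, 0.8, 0.1]
width: 22.0
grasp_force: 0.0
```

Run:
```python
from h import *
go(532.3,71.5,91.8,0)
```

```text
t 17.8 at [531.75  71.65  91.05] [-1.7998e+02  8.0000e-02 -2.0000e-01] w 22.0 F [-0.5  0.8  0.1] M [ 0.   -0.01  0.05]
rotvec [-0.02  0.08 -0.2 ] shift cm (new axes) [ 0.055  0.015 -0.075]
```

>>> {"fn": "arm_command", "kwargs": {
  "increments": [0,0,0,0.05,0.01,-0.06,0.17,0,0,0,0,0,0,0.14,0,0,0,0,0,0,0,0,0,0,0,0,0,0,0,0,0,0,0,0,0]
}}

```text
time_s: 18.22
tcp_pos: [532.6, 71.4, 92.1]
tcp_rot: [3.142, 0.0, -0.003]
ft_force: [0.6, -0.9, -0.0]
width: 11.8
grasp_force: 15.0
```

Run:
```python
from h import *
go(532.3,71.5,91.8,0)
```

```text
t 18.2167 at [532.6   71.4   92.08] [ 1.8e+02  2.0e-02 -1.9e-01] w 11.8 F [ 0.6 -0.9 -0. ] M [-0.2  -0.02  0.16]
rotvec [ 0.    0.02 -0.19] shift cm (new axes) [-0.03  -0.01   0.028]
```

>>> {"fn": "arm_command", "kwargs": {
  "increments": [0,0,-0.4,0,0,0,0,0,0,-0.4,0,0,0,0,0,0,0,0,0,0,0],
  "force": 25
}}

```text
time_s: 18.47
tcp_pos: [532.6, 71.4, 92.1]
tcp_rot: [-3.142, 0.0, 0.011]
ft_force: [0.5, -1.3, -0.5]
width: 11.8
grasp_force: 25.0
```

Run:
```python
from h import *
go(532.3,71.5,91.8,0)
```

```text
t 18.4667 at [532.58  71.37  92.08] [-1.8e+02  2.0e-02  6.1e-01] w 11.8 F [ 0.5 -1.3 -0.5] M [-0.31 -0.   -0.05]
rotvec [-0.    0.02  0.61] shift cm (new axes) [-0.028 -0.013  0.028]
```

>>> {"fn": "arm_command", "kwargs": {
  "increments": [0,0,0.25,0,0,0,0,0,0,0,0,0,-0.15,0,0,0,0,0,0,-0.15,0,0,0,0,0,0,-0.15,0,0,0,0,0,0,-0.15,0,0,0,0,0,0,-0.2,0]
}}

```text
time_s: 18.97
tcp_pos: [532.4, 71.9, 100.2]
tcp_rot: [-3.141, 0.001, 0.006]
ft_force: [-0.4, -0.5, -1.9]
width: 12.3
grasp_force: 25.0
```

Run:
```python
from h import *
go(532.3,71.5,91.8,0)
```

```text
t 18.9667 at [532.4   71.94 100.19] [-1.7994e+02  4.0000e-02  3.5000e-01] w 12.3 F [-0.4 -0.5 -1.9] M [0.02 0.04 0.02]
rotvec [-0.06  0.04  0.35] shift cm (new axes) [-0.01   0.044  0.839]
```

>>> {"fn": "arm_command", "kwargs": {
  "increments": [0,0,0,0,0,-0.6,0,0,0,0,0,0,-1.5,0,0,0,0,0,0,-1.5,0,0,0,0,-0.3,1.85,0,0,0,0,0,-0.65,3.3,0,0,0,0,0,-0.65,3.3,0,0,0,0,0,-0.65,3.3,0,0,0,0,0,-0.65,3.3,0,0,0,0,0,-0.65,3.3,0,0,0,0,0,-0.65,3.3,0,0,0,0,0,-0.65,3.2,0,0,0,0,0,0,0,0,0]
}}

```text
time_s: 19.97
tcp_pos: [485.1, -182.4, 137.1]
tcp_rot: [3.139, -0.001, 0.001]
ft_force: [0.7, -0.4, -2.2]
width: 11.6
grasp_force: 25.0
```

>>> {"fn": "arm_command", "kwargs": {
  "increments": [0,0,0,0,0,1.2,0,0,0,0,0,0,2,0,0,0,0,0,0,2,0,0,0,0,0,0,2,0,0,0,0,0,0,1.5,0,0,0,0,0,0,1,0,0,0,0,0,0,0.6,0,0,0,0,0,0,0,0,0,0,0,0,0,0,0]
}}

```text
time_s: 20.72
tcp_pos: [485.9, -176.9, 33.3]
tcp_rot: [-3.141, 0.0, 0.007]
ft_force: [-0.1, 1.0, -1.3]
width: 11.8
grasp_force: 25.0
```

Run:
```python
from h import *
go(485.1,-176.9,17.6,0)
```

```text
t 20.7167 at [ 485.9  -176.87   33.29] [-1.7999e+02  1.0000e-02  3.9000e-01] w 11.8 F [-0.1  1.  -1.3] M [-0.06 -0.04 -0.03]
rotvec [-0.01  0.01  0.39] shift cm (new axes) [-0.08   0.003  1.569]
```

>>> {"fn": "arm_command", "kwargs": {
  "increments": [0,0,0,0,0,0.6,0,0,0,0,0,0,0.5,0,0,0,0,0,0,0.25,0,0,0,0,0,0,0.1,0,0,0,0,0,0,0.05,0,0,0,0,0,0,0,0]
}}

```text
time_s: 21.22
tcp_pos: [485.6, -177.3, 18.1]
tcp_rot: [-3.141, 0.0, 0.006]
ft_force: [0.0, 0.3, -1.6]
width: 11.4
grasp_force: 25.0
```

Run:
```python
from h import *
go(485.1,-176.9,18.1,0)
```

```text
t 21.2167 at [ 485.57 -177.3    18.12] [-1.7999e+02  2.0000e-02  3.4000e-01] w 11.4 F [ 0.   0.3 -1.6] M [0.03 0.01 0.04]
rotvec [-0.01  0.02  0.34] shift cm (new axes) [-0.047 -0.04   0.002]
```

Touching height is reached. I'll lower 0.5 mm more, release slowly and back off.

>>> {"fn": "arm_command", "kwargs": {
  "increments": [0,0,0,0,0,0.05,0,0,0,0,0,0,0,0.1,0,0,0,0,0,0,0.2,0,0,0,0,0,0,0.3,0,0,0,0,0,-0.5,0.3,0,0,0,0,0,-2,0.3,0,0,0,0,0,-3,0.3,0,0,0,0,0,-3,0.3,0,0,0,-2,3,-2,0.5,0,0,0,-2,3,0,0.5,0,0,0,-2,3,0,0.5,0,0,0,-2,3,0,0.5]
}}

```text
time_s: 22.22
tcp_pos: [405.8, -299.1, 123.6]
tcp_rot: [3.14, -0.001, 0.007]
ft_force: [0.0, 0.3, -0.6]
width: 46.0
grasp_force: 0.0
```

>>> {"fn": "arm_command", "kwargs": {
  "increments": [0,0,0,-2,3,0,0.5,0,0,0,-2,3,0,0.5,0,0,0,-2,3,0,0.5,0,0,0,0,0,0,0.5,0,0,0,0,0,0,0.5]
}}

```text
time_s: 22.63
tcp_pos: [346.1, -389.4, 122.9]
tcp_rot: [3.141, 0.0, 0.003]
ft_force: [0.1, 0.4, -1.3]
width: 45.7
grasp_force: 0.0
```

Run:
```python
from h import *
go(485,-177,18,0)
ds=[]
for i in range(10):
    p,d=viewer.snapshot('top');d=d.copy();d[d==0]=np.nan;ds.append(d)
P=cloud('top',np.nanmean(ds,0)).reshape(-1,3)
B=P[(np.hypot(P[:,0]-532.2,P[:,1]-72.05)<30)&(P[:,2]>76)]
q=B[:,:2]-[532.2,72.05];r=np.hypot(*q.T);s=(r>15.3)&(r<20.5);q=q[s];low=B[s,2]<81.7
b=[]
for t in np.arange(-30,40,.5):
  for o in np.arange(-1,1.1,.25):
    e=abs(-q[:,0]*np.sin(np.radians(t))+q[:,1]*np.cos(np.radians(t))-o);b.append((((e<4.25)!=low).sum(),t,o))
b=np.array(b);k=b[:,0]==b[:,0].min();print('slot',b[k].mean(0),b[k].std(0),low.sum())
K=P[(abs(P[:,0]-500)<80)&(abs(P[:,1]+177)<35)&(P[:,2]>9)&(P[:,2]<45)]
c=K[K[:,0]<513];a=K[K[:,0]>520];print('cup',(c.min(0)+c.max(0))/2,np.ptp(c,axis=0),'z',np.percentile(c[:,2],[5,50,95]),'armyaw',np.degrees(np.arctan(np.polyfit(a[:,0],a[:,1],1)[0])))
q2,_=viewer.snapshot('scene')
I=[cv2.resize(p[150:330,180:420],(400,300),interpolation=cv2.INTER_CUBIC),cv2.resize(q2[160:310,170:370],(400,300),interpolation=cv2.INTER_CUBIC)]
cv2.imwrite('pics/f.png',np.hstack(I))
```

```text
t 22.6333 at [ 346.05 -389.41  122.87] [1.7999e+02 0.0000e+00 1.5000e-01] w 45.7 F [ 0.1  0.4 -1.3] M [0.03 0.01 0.02]
rotvec [0.01 0.   0.15] shift cm (new axes) [ 13.895 -21.241  10.487]
slot [ 4.         -0.75        0.15277778] [0.         0.75       0.25192163] 21
cup [ 485.28287695 -176.10832811   20.99969836] [52.60964085 51.06516759 23.69027473] z [14.93017267 16.1538673  32.06029067] armyaw 0.025595633632856583
```

View pics/f.png

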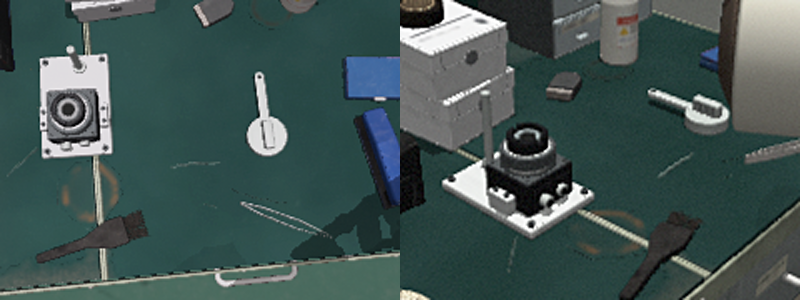

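The key stands on the bench at (267,135) in the left view, away from the nest. The slot measures about 0°, in line with the nest, and the objects around are undisturbed.

```bash
python3 -c "
from cell import order
print(order.sign_off())"
```

```text
the job is handed in; nothing more can be done
None
```

The job is handed in: the lock ring was done up to a measured 0.73 N m while turning, with the barrel held on the stop post, and the key is standing on the bench clear of the nest. On the swing the key overshot the post contact by about 5° and pressed on it at about 0.77 N m for a moment before I backed it off, so that part was less gentle than asked.

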